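Put the stage spanner away in its keyed ring

TASK

Lift the stage spanner out of the white bench block and put it away in the ring on the front of the cream control box: lower it handle first through the ring, turn it under light pressure until its square neck finds the square guide hidden below the rim, and ease it down, keeping hold of it, until its collar lies fully home on the ring; then let go. Be gentle: do not force it or let it drop, and leave the bottle, the dishes and the slide box where they are.

Things in the scene. Friction and masses are not known exactly. Their poses are not given: they have to be found in the camera images.
- spanner: Steel spanner (0.12-0.24 kg) standing handle down in the block. Origin: centre of the underside of its round collar, 44 mm across, 5 mm thick; z up the tool. Flat head 32 mm wide (x), 12 mm thick (y), from 5 to 35 mm above the origin; two prongs reach 45 mm. Below the collar a square neck, then a round handle 12 mm in diameter, 18 to 84 mm below the origin.
- head_grip (a point): Where to hold the spanner: middle of its flat head, 27 mm above its origin; fingers close along y on the 12 mm thickness.
- neck_foot (a point): Foot of the spanner's square neck, 18 mm below its origin. The neck is 22 mm square, sides along the spanner's x and y, its lowest 1.5 mm tapered to 19 mm square. Any quarter turn fits. Out of line with the guide it stops with the collar 11 mm over the rim; close to line and centre it sinks 1 to 2 mm deeper, then drops in. A press of 3 to 8 N is enough.
- spanner_tip (a point): Free end of the spanner's handle, 84 mm below the spanner's origin on its axis.
- block: White plastic bench block, fixed, 70 x 70 mm, 90 mm high; origin at the centre of its underside. A round hole, 14.5 mm in diameter and 78 mm deep, holds the spanner's handle; the foot of the neck rests on the block's top (spanner's origin 18 mm above it). Lift the spanner straight up by 70 mm to clear it.
- holder: Cream control box with the spanner's ring on its robot side, fixed. Origin: on the table straight under the ring's centre; x points from ring to box, z up. Box: x 50 to 150 mm, 130 mm wide (y), top with flat knobs no higher than 99 mm. A bracket carries the ring, outside diameter 60 mm, rim 105 mm above the table.
- ring_top (a point): Centre of the ring's mouth at the height of its rim, 105 mm above the table, axes as the holder's. The rim's round hole is 34 mm in diameter and 6 mm deep. The spanner's origin comes here when it is home, with the handle hanging free below.
- guide_top (a point): On the ring's axis, 7 mm under the rim: top of a steel guide 10 mm thick with a square hole 24 mm wide. Its angle differs each time and is not measured (this point's axes are the holder's): the hole is turned 0.15 to 1.42 rad counter-clockwise, seen from above, from the holder's x and y. It does not turn with the tool.
- bottle: Amber bottle, 42 mm in diameter, 85 mm high, loose; origin at the centre of its underside. Bystander.
- dishes: Low stack of clear culture dishes, 62 mm in diameter, 24 mm high, loose; origin at the centre of its underside. Bystander.
- slide_box: Grey slide box 40 x 65 x 30 mm, loose; origin at the centre of its underside. Bystander.
Things that resemble listed ones, but are neither listed nor needed, are in the scene too. There is more than one size of the spanner; the job needs the middle-sized.

How it is judged:
On the way, in this order (a step that is already met when the one before it is completed fails the run):
1. the spanner is lifted out of the block: its origin at least 60 mm higher over the block than at the start (z of spanner in the frame of block above 0.168 m), for 0.1 s.
2. the handle is down through the ring: its end at least 40 mm under the rim and within 15 mm of the ring's axis (z of spanner_tip in the frame of ring_top below -0.04 m and horizontal distance between spanner_tip and ring_top below 0.015 m), for 0.1 s.
At the end, for the whole second after the job is handed in: The spanner hangs upright in the ring, handle down (within 0.06 rad), its collar on the rim (origin within 2.5 mm of the rim's height and 4 mm of the ring's axis), at rest and released (z of spanner in the frame of ring_top between -0.0025 and 0.0025 m and horizontal distance between spanner and ring_top below 0.004 m and angle between spanner's own z axis and vertical below 0.06 rad and linear speed of spanner below 0.01 m/s); the robot touches nothing.
It fails at once if the spanner presses on the ring or its guide with more than 60 N (contact force between spanner and holder above 60 N).
It fails at once if the spanner is let fall: moving faster than 0.35 m/s while the fingers do not touch it (contact force between the fingers and spanner below 0.1 N and linear speed of spanner above 0.35 m/s).
It fails at once if a bystander is moved by more than 20 mm (distance of any of bottle, dishes, slide_box from where it was at the start of the episode above 0.02 m).
It also fails if it takes over 72 s, if anything falls off the work surface, if the arm or the gripper's body presses on something with over 40 N, if the wrist force passes 120 N, or if a joint passes its speed limit or range.

ROBOT

A 6-joint arm with a two-finger parallel gripper is mounted at the origin on the work surface. World frame = base frame: x ahead of the robot, y to its left, z up, the work surface at z = 0. Lengths are in m, angles in rad, forces in N, time in s.
With the tool pointing down it reaches from about 0.375 to 0.975 m from the base axis. Payload 3.8 kg.
Tool frame: the origin (TCP) lies at the very end of the fingers, on their centre line; the grasp point (between the pads) lies arm.grasp_offset behind it (arm.grasp_offset is the distance from the TCP to the grasp point, in m); z points along the fingers, y is the line along which they close (so a half turn about z gives the same grasp; the last joint's range is limited). The gripper opens to 85 mm and grips with 20 to 120 N. Pads are 22 mm wide; open, the fingers measure 114 mm over their backs; the gripper's body (76 mm by 85 mm) begins 54 mm behind the grasp point. The pads swing forward as they close: fully open they stand 13 mm farther back than shut.
Start: joints at [-1.377, 0.264, 1.604, -0, 1.274, -0.037], TCP at [0.154, -0.657, 0.231] pointing down, gripper open.
Joint ranges: [-2.63, 2.63], [-0.94, 2.18], [0.31, 2.57], [-1.31, 4.45], [0, 2.66], [-2.55, 2.55]. Speed limits (rad/s): [2.57, 2.57, 3.14, 3.14, 3.14, 3.14].

INTERFACE

Orientations are given as a unit quaternion [w, x, y, z].
In Python, from plant import arm gives the robot as it stands.
- The arm moves only by the tool carry_out, never from a script. Its argument "moves" is text: rows parted by semicolons, each of 5 numbers parted by spaces: the shift along the tool's x, y, z in cm, then the turn about the tool's z in degrees, then the finger opening in cm, from 0 to 8.54. In form: dx dy dz turn jaw; .... A call has 1 to 12 rows; each row shifts and turns the commanded pose from where the row before left it, along the tool's axes as they then stand; what a row does not reach is not made up. A row lasts 1/12 s, in which the tool goes at most 41.7 mm and 7.16 degrees, less where a joint would pass 70% of its speed; a pose out of reach is approached as far as the arm can. A call is refused whole if a number of a shift passes 4.17 or a number of a turn 7.16, either way. A call with a gripper value outside its range is refused whole. The fingers move at their own pace and stop on an object; "grip_force" is the grip in N (left out, the last holds). Time passes only in rows, so rows that do not move let the fingers close. It gives the time, the measured TCP pose, the force, the opening and the grip force at its end, in the units of the state.
- arm.sense(): the state, without advancing time (a new reading comes with each control period).
- arm.snapshot(name): name is "scene" or "top" or "wrist"; returns the picture (420x560x3 uint8, red, green, blue); there is no depth.
- arm.get_calibration(name): a dict with "camera_matrix" (3x3 intrinsics, pixels), "dist_coeffs" ([k1, k2, p1, p2, k3] as OpenCV has them; the pictures are not rectified), "R" (3x3) and "t" (3): a world point X has camera coordinates R X + t. Camera axes: x right, y down, z forward; pixel columns grow to the right and rows downward; lengths in m; the calibration is good to about 2 mm. A picture is of the moment at which its call begins: read the wrist's pose just before it. get_calibration takes no time and is no camera call; for the wrist camera it gives the pose at the moment of the call.
- arm.finish_job(): hands the job in; it is judged then, once.
Trained networks look in the newest picture that a camera, given by its name, has taken for a name from the list of things; names that differ only in an ending like _2 or _b are one class to them, and where a whole thing is asked for, a point or a joint stands for the part that bears it (a point fixed in the world has none). Each returns a list of dicts, best first, with "confidence" (0 to 1); they miss things now and then, are a little off and sometimes report something else, mostly with a low value. They report only what shows in the picture. A call takes as long as a camera call. They do not tell look-alikes from the thing itself.
- arm.find_in(camera, query): "bbox" ([left, top, right, bottom] in pixels, round what is visible of it).
- arm.outline_of(camera, query): "mask" (420x560 bool, what is visible of it) and "bbox" ([left, top, right, bottom] in pixels, round what is visible of it).
The state is a dict: "time_s": time; "joints": joint angles; "joint_vel": joint speeds; "joint_efforts": joint torques, N m; "tcp_pos": TCP position; "eef_rot": TCP orientation; "ft_force": force on the tool from outside, world axes, zero at the start; "torque": the same for the moment, N m; "opening": finger opening in m; "grip_force": force on a finger pad.
Only numpy, scipy, OpenCV 4.12 (cv2) and the standard library are available. Lean on these libraries where they do the work, as an engineer would, in place of code of your own. Each camera call takes 0.05 s, during which the arm holds its last target. There are 200 camera calls.

## Working session

There is one attempt and no reset: what is moved stays moved. The work goes in short steps, Python scripts to look and compute and a tool call to move; the robot and the scene stay as the last step left them, time stands still between calls to the robot, and variables do not carry over. Pictures are saved under pics/ and viewed, at most 10 in all, crops included, and the job is handed in when it is done.

Besides the shell and the picture viewer there is one more tool, called after ">>>" as name(argument=value, ...), one argument or row to a line, values as JSON. carry_out: Moves the arm, as the interface text tells. Its arguments: {"type":"object","properties":{"moves":{"type":"string"},"grip_force":{"type":"number"}},"required":["moves"]}

```bash
mkdir -p pics; ls; python3 - <<'E'
from plant import arm
import cv2, numpy as np
print(arm.grasp_offset, arm.sense())
ims=[]
for c in ["scene","top"]:
    im=arm.snapshot(c); cv2.imwrite(f"pics/{c}0.png",im[:,:,::-1])
    for q in ["spanner","block","holder","bottle","dishes","slide_box"]:
        print(c,q,[(np.round(d["bbox"]).tolist(),round(d["confidence"],2)) for d in arm.find_in(c,q)])
    k=arm.get_calibration(c); print(k)
E
```

```text
pics
0.0187 {'time_s': 0.0, 'joints': array([-1.37689187e+00,  2.64768834e-01,  1.60540956e+00, -4.31016246e-07,
        1.27368438e+00, -3.68775698e-02]), 'joint_vel': array([-0.00184869,  0.00095177, -0.00064016,  0.00221397,  0.00115458,
        0.00186019]), 'joint_efforts': array([-1.65728932e-03, -5.15115237e+01, -3.67314684e+01, -2.10682656e-04,
        1.29168096e-02,  1.27498387e-05]), 'tcp_pos': array([ 0.15426805, -0.65637055,  0.22993226]), 'eef_rot': array([-1.13154715e-03,  9.93349194e-01,  1.15135097e-01, -8.92312929e-05]), 'ft_force': array([ 0.05519249, -0.33866918,  0.89545989]), 'torque': array([ 0.01346794, -0.00859798,  0.03498774]), 'grip_force': 0.0, 'opening': 0.08544418643189398}
scene spanner [([287.0, 296.0, 323.0, 360.0], 0.82), ([358.0, 249.0, 375.0, 277.0], 0.76), ([333.0, 265.0, 366.0, 301.0], 0.75)]
scene block [([317.0, 276.0, 379.0, 345.0], 0.9)]
scene holder [([131.0, 142.0, 217.0, 225.0], 0.62), ([336.0, 266.0, 365.0, 301.0], 0.21)]
scene bottle [([203.0, 250.0, 228.0, 289.0], 0.66)]
scene dishes [([266.0, 228.0, 296.0, 261.0], 0.8), ([204.0, 251.0
[... 721 characters left out ...]
0, 159.0, 302.0, 187.0], 0.57)]
top holder [([376.0, 162.0, 458.0, 254.0], 0.67)]
top bottle [([282.0, 161.0, 302.0, 188.0], 0.87)]
top dishes [([272.0, 222.0, 296.0, 248.0], 0.93)]
top slide_box [([272.0, 267.0, 309.0, 298.0], 0.97)]
{'camera_matrix': array([[413.44798025,   0.        , 286.46027166],
       [  0.        , 413.44798025, 207.13268815],
       [  0.        ,   0.        ,   1.        ]]), 'dist_coeffs': array([-0.03431017,  0.        ,  0.        ,  0.        ,  0.        ]), 'R': array([[ 0.0502155 , -0.99873546, -0.00242412],
       [-0.97628445, -0.04857462, -0.21097198],
       [ 0.21058745,  0.01296069, -0.9774891 ]]), 't': array([-0.01966345,  0.58200394,  0.79017601])}
```

```bash
python3 - <<'E'
import cv2,numpy as np
a=cv2.imread("pics/scene0.png")[120:380,110:400];b=cv2.imread("pics/top0.png")[130:310,150:480]
a=cv2.resize(a,None,fx=1.35,fy=1.35,interpolation=3);
cv2.imwrite("pics/sA.png",cv2.resize(cv2.imread("pics/scene0.png")[120:380,110:400],None,fx=2.3,fy=2.3,interpolation=2))
cv2.imwrite("pics/tA.png",cv2.resize(b,None,fx=2.4,fy=2.4,interpolation=2))
E
```

```text
(no output)
```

View pics/sA.png

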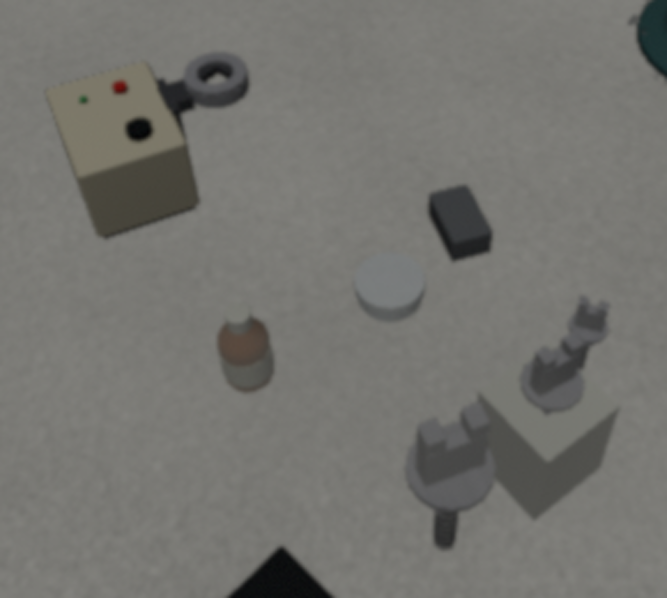

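View pics/tA.png

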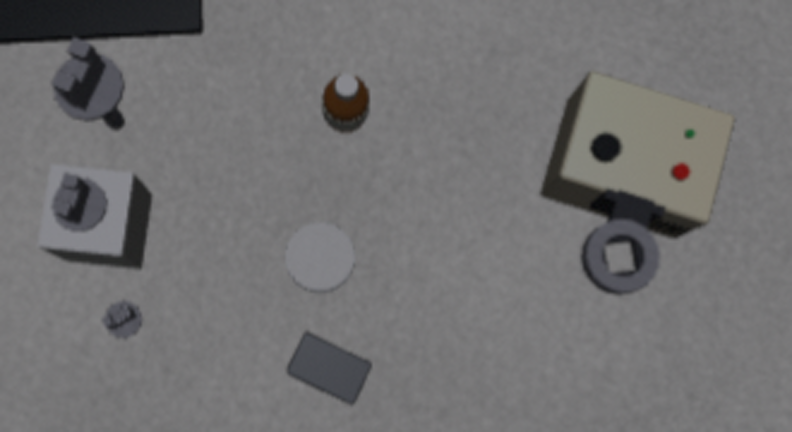

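The scene picture shows the middle spanner on the white block, with the large one beside it on the robot side and the small one beyond it. The top picture puts its collar at about (183,215) and the ring at about (409,237), with a bright square hole visible in the ring.

```bash
cat > h.py <<'E'
from plant import arm
import cv2, numpy as np
from scipy.spatial.transform import Rotation as Ro
def ray(k,uv,z):
    p=cv2.undistortPoints(np.array(uv,float).reshape(-1,1,2),k["camera_matrix"],k["dist_coeffs"])[:,0]
    d=np.c_[p,np.ones(len(p))]@k["R"]; c=-k["R"].T@k["t"]
    return c+d*((z-c[2])/d[:,2])[:,None]
def proj(k,X):
    return cv2.projectPoints(np.array(X,float).reshape(-1,3),cv2.Rodrigues(k["R"])[0],k["t"],k["camera_matrix"],k["dist_coeffs"])[0][:,0]
def rot(s): w,x,y,z=s["eef_rot"]; return Ro.from_quat([x,y,z,w]).as_matrix()
def to_tool(s,p): return rot(s).T@(np.array(p)-s["tcp_pos"])*100   # cm in tool axes
E
python3 - <<'E'
from h import *
k=arm.get_calibration("top"); s=arm.get_calibration("scene")
f=lambda u,v:(150+u/2.4,130+v/2.4); g=lambda u,v:(110+u/2.3,120+v/2.3)
for n,t,z,c in [("span",(79,204),.113,(552,385)),("ring",(621,256),.105,(218,75)),("big",(89,86),.11,(451,472)),("small",(123,320),.1,(589,325)),("bottle",(346,90),.085,None),("dish",(320,257),.024,(389,282))]:
    print(n,ray(k,[f(*t)],z)[0].round(3), ray(s,[g(*c)],z)[0].round(3) if c else "")
# box knob/edges for holder yaw: top edge corners of the box
c=ray(k,[f(589,73),f(733,117),f(707,222),f(563,175)],.099);print(c.round(3))
print(to_tool(arm.sense(),ray(k,[f(79,204)],.113)[0]))
print(rot(arm.sense()).round(3))
w=arm.get_calibration("wrist");print(w, rot(arm.sense()).T@(-w["R"].T@w["t"]-arm.sense()["tcp_pos"]),w["R"]@rot(arm.sense()))
E
```

```text
span [0.546 0.208 0.113] [0.548 0.211 0.113]
ring [ 0.526 -0.23   0.105] [ 0.528 -0.224  0.105]
big [0.646 0.211 0.11 ] [0.644 0.212 0.11 ]
small [0.456 0.166 0.1  ] [0.483 0.19  0.1  ]
bottle [ 0.661 -0.002  0.085] 
dish [0.525 0.013 0.024] [0.528 0.017 0.024]
[[ 0.682 -0.206  0.099]
 [ 0.649 -0.327  0.099]
 [ 0.559 -0.303  0.099]
 [ 0.592 -0.184  0.099]]
[ 57.89105557 -75.24682914  11.82806679]
[[ 0.973  0.229  0.   ]
 [ 0.229 -0.973 -0.   ]
 [ 0.     0.    -1.   ]]
{'camera_matrix': array([[303.01896641,   0.        , 279.19556289],
       [  0.        , 303.01896641, 213.98548539],
       [  0.        ,   0.        ,   1.        ]]), 'dist_coeffs': array([-0.00910314,  0.        ,  0.        ,  0.        ,  0.        ]), 'R': array([[ 0.22836881, -0.97357409, -0.00108955],
       [-0.93253957, -0.21906466,  0.28702027],
       [-0.27967418, -0.06453043, -0.95792389]]), 't': array([-0.6746845 , -0.03700216,  0.38022807])} [ 7.34047950e-02  1.27459806e-04 -1.42793654e-01] [[-4.55321609e-04  9.99999242e-01  1.14357583e-03]
 [-9.57924409e-01 -1.07933963e-04 -2.87020584e-01]
 [-2.87020243e-01 -1.22614587e-03  9.57923732e-01]]
```

>>> carry_out(
  moves="3.2 -2.3 0 0 8.5;3.2 -2.3 0 0 8.5;3.2 -2.3 0 0 8.5;3.2 -2.3 0 0 8.5;3.2 -2.3 0 0 8.5;3.2 -2.3 0 0 8.5;3.2 -2.3 0 0 8.5;3.2 -2.3 0 0 8.5;3.2 -2.3 0 0 8.5;3.2 -2.3 0 0 8.5;3.2 -2.3 0 0 8.5;3.2 -2.3 0 0 8.5",
)

```text
time_s: 1.7
tcp_pos: [0.4661, -0.299, 0.2317]
eef_rot: [0.0, 0.993, 0.115, 0.0]
ft_force: [0.0, -0.7, -0.5]
opening: 0.0853
grip_force: 0.0
```

>>> carry_out(
  moves="2.5 -1.8 0 0 8.5;2.5 -1.8 0 0 8.5;2.0 -1.4 0 0 8.5;0.7 -0.5 0 0 8.5;0 0 0 0 8.5;0 0 0 0 8.5",
)

```text
time_s: 2.2
tcp_pos: [0.5272, -0.2296, 0.2312]
eef_rot: [0.0, 0.993, 0.116, -0.0]
ft_force: [0.2, -0.2, 0.0]
opening: 0.085
grip_force: 0.0
```

```bash
python3 - <<'E'
from h import *
s=arm.sense(); print(s["tcp_pos"],s["joints"].round(3)); k=arm.get_calibration("wrist")
im=arm.snapshot("wrist"); cv2.imwrite("pics/w1.png",im[:,:,::-1])
p=proj(k,[[.527,-.228,.105]])[0]; print(p)
u,v=np.clip(p,70,[490,350]).astype(int)
cv2.imwrite("pics/w1c.png",cv2.resize(im[v-70:v+70,u-70:u+70,::-1],None,fx=4,fy=4,interpolation=2)); print(u-70,v-70)
E
```

```text
[ 0.52720285 -0.22959741  0.23123863] [-4.540e-01  7.600e-02  1.822e+00 -1.000e-03  1.244e+00  8.860e-01]
[277.63309714 206.23909485]
207 136
```

View pics/w1c.png

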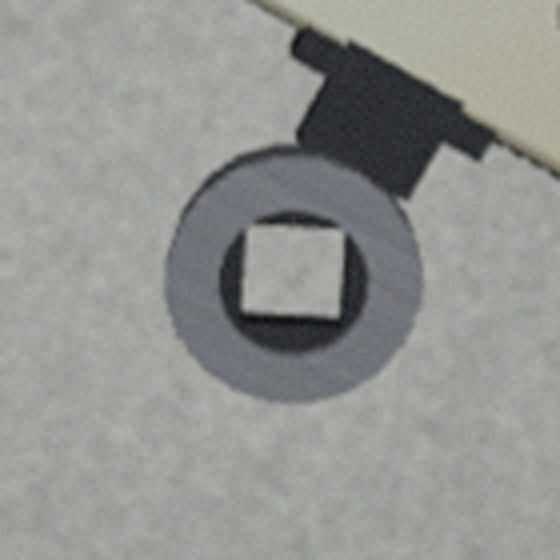

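The wrist view is centred on the ring: the rim hole is at crop (294,281) and the square guide hole shows clearly, with its sides a few degrees off the picture's axes. I'll fit both.

```bash
python3 - <<'E'
from h import *
im=cv2.imread("pics/w1.png"); g=cv2.cvtColor(im,6)
k=arm.get_calibration("wrist")
S=8; c=cv2.resize(g[136:276,207:347],None,fx=S,fy=S,interpolation=cv2.INTER_CUBIC)
full=lambda p:(np.array(p,float)+.5)/S-.5+[207,136]
print(c[280*2,100*2*1],c[560,590],c[560,460],c[300*2,200*2])
m=(c>115).astype(np.uint8); n,l,st,ce=cv2.connectedComponentsWithStats(m)
L=l[550,590]; sq=(l==L).astype(np.uint8); print(st[L])
cn=max(cv2.findContours(sq,0,1)[0],key=len)[:,0]
q=cv2.boxPoints(cv2.minAreaRect(cn)); 
W=ray(k,full(cn),.096)[:,:2]
r=cv2.minAreaRect(W.astype(np.float32)*1000); print("rect mm",r)
# edges one by one
ctr=W.mean(0)
hull=cv2.approxPolyDP(cn.reshape(-1,1,2),0.05*cv2.arcLength(cn.reshape(-1,1,2),True),True)[:,0]; print(full(hull))
V=ray(k,full(hull),.096)[:,:2]
for i in range(len(V)):
    a,b=V[i],V[(i+1)%len(V)]; d=(b-a)/np.linalg.norm(b-a); t=(W-a)@d; e=abs((W-a)@[-d[1],d[0]])
    s=(t>.15*np.linalg.norm(b-a))&(t<.85*np.linalg.norm(b-a))&(e<.002)
    f=cv2.fitLine(W[s].astype(np.float32),2,0,0,0).ravel(); print("edge",np.linalg.norm(b-a),np.degrees(np.arctan2(f[1],f[0]))%90, (f[2:]).round(4))
# rim outer & inner circle: threshold ring
for name,mask,z in [("inner",None,.105)]:
    rm=((c>70)).astype(np.uint8)
    hole=((c<60)|(sq>0)).astype(np.uint8); hole=cv2.morphologyEx(hole,cv2.MORPH_CLOSE,np.ones((25,25)))
    n,l,st,_=cv2.connectedComponentsWithStats(hole); hh=(l==l[550,590]).astype(np.uint8); print(st[l[550,590]])
    h=max(cv2.findContours(hh,0,1)[0],key=len)[:,0]
    P=ray(k,full(h),z)[:,:2]*1000; print(cv2.fitEllipse(P.astype(np.float32)))
R=rot(arm.sense()); print("tool yaw",np.degrees(np.arctan2(R[1,0],R[0,0])))
E
```

```text
176 153 48 120
[     0      0   1120   1120 947197]
rect mm ((520.0171508789062, -228.6616668701172), (138.373779296875, 142.78985595703125), 13.223124504089355)
[[206.5625 135.5625]
 [206.5625 275.4375]
 [346.4375 275.4375]
 [346.4375 180.6875]
 [274.0625 235.4375]
 [280.3125 142.1875]]
edge 0.13870664552142808 9.251914 [ 0.5063 -0.1636]
edge 0.1427898622522123 13.223099 [ 0.4527 -0.2445]
edge 0.09793309093160787 16.863567 [ 0.5166 -0.2996]
edge 0.0864685758479746 52.183033 [ 0.5205 -0.2523]
edge 0.08918558731939864 8.189215 [ 0.5448 -0.2246]
edge 0.06587621807109693 13.151619 [ 0.577  -0.1687]
[      0       0    1120    1120 1070556]
((515.0352172851562, -225.75819396972656), (140.82351684570312, 159.2503662109375), 149.5410919189453)
tool yaw 13.21756297657871
```

```bash
python3 - <<'E'
from h import *
im=cv2.imread("pics/w1.png"); g=cv2.cvtColor(im,6)
k=arm.get_calibration("wrist")
S=8; c=cv2.resize(g[136:276,207:347],None,fx=S,fy=S,interpolation=cv2.INTER_CUBIC)
full=lambda p:(np.array(p,float)+.5)/S-.5+[207,136]
yy,xx=np.mgrid[:1120,:1120]; disc=np.hypot(xx-588,yy-562)<170
for th in (100,120,130,138):
    n,l,st,_=cv2.connectedComponentsWithStats(((c>th)&disc).astype(np.uint8)); L=l[550,590]
    sq=(l==L).astype(np.uint8); print(th,st[L])
    if st[L][2]>300: continue
    cn=max(cv2.findContours(sq,0,1)[0],key=len)[:,0]; W=ray(k,full(cn),.096)[:,:2]
    cr=cv2.minAreaRect(cn); V=ray(k,full(cv2.boxPoints(cr)),.096)[:,:2]
    for i in range(4):
        a,b=V[i],V[(i+1)%4]; n_=np.linalg.norm(b-a); d=(b-a)/n_; t=(W-a)@d; e=abs((W-a)@[-d[1],d[0]])
        s=(t>.2*n_)&(t<.8*n_)&(e<.003); f=cv2.fitLine(W[s].astype(np.float32),2,0,0,0).ravel()
        print("  edge",n_.round(4),(np.degrees(np.arctan2(f[1],f[0]))%90).round(2),f[2:].round(4))
dark=((c<82)&disc).astype(np.uint8)
h=cv2.convexHull(max(cv2.findContours(dark,0,1)[0],key=len))[:,0]
print("inner",cv2.fitEllipse((ray(k,full(h),.105)[:,:2]*1000).astype(np.float32)))
E
```

```text
100 [  419   393   339   339 55794]
120 [  484   443   223   192 34002]
  edge 0.0228 8.5 [ 0.5262 -0.2189]
  edge 0.025 9.08 [ 0.5381 -0.2295]
  edge 0.0229 9.76 [ 0.53   -0.2416]
  edge 0.0256 11.18 [ 0.5173 -0.2331]
130 [  485   450   202   183 32925]
  edge 0.0214 8.5 [ 0.5256 -0.2192]
  edge 0.0229 8.76 [ 0.5378 -0.2286]
  edge 0.0214 9.09 [ 0.5294 -0.2416]
  edge 0.0234 10.79 [ 0.5172 -0.2322]
138 [  486   452   200   180 32187]
  edge 0.0212 8.39 [ 0.5257 -0.2193]
  edge 0.0226 8.65 [ 0.5377 -0.2287]
  edge 0.0212 8.96 [ 0.5294 -0.2415]
  edge 0.0231 10.69 [ 0.5173 -0.2321]
inner ((526.786865234375, -230.59828186035156), (33.9857177734375, 34.39427947998047), 11.850717544555664)
```

Guide sides lie at about 9° (mod 90°) in the world, which is 24° from the holder's axes and so in range. The rim hole is at (0.5268, -0.2306) with a 34 mm diameter, as specified. Next is the spanner.

>>> carry_out(
  moves="0.98 -3.53 0 0 8.5;0.98 -3.53 0 0 8.5;0.98 -3.53 0 0 8.5;0.98 -3.53 0 0 8.5;0.98 -3.53 0 0 8.5;0.98 -3.53 0 0 8.5;0.98 -3.53 0 0 8.5;0.98 -3.53 0 0 8.5;0.98 -3.53 0 0 8.5;0.98 -3.53 0 0 8.5;0.98 -3.53 0 0 8.5;0.98 -3.53 0 0 8.5",
)

```text
time_s: 3.25
tcp_pos: [0.5452, 0.2096, 0.2315]
eef_rot: [0.0, 0.993, 0.114, 0.0]
ft_force: [-0.5, 0.3, 0.1]
opening: 0.0849
grip_force: 0.0
```

>>> carry_out(
  moves="0 0 0 0 8.5;0 0 0 0 8.5;0 0 0 0 8.5",
)

```text
time_s: 3.5
tcp_pos: [0.5451, 0.2083, 0.2311]
eef_rot: [0.0, 0.993, 0.115, -0.0]
ft_force: [0.2, -0.8, 0.1]
opening: 0.0851
grip_force: 0.0
```

```bash
python3 - <<'E'
from h import *
s=arm.sense(); print(s["tcp_pos"],s["joints"].round(3)); k=arm.get_calibration("wrist")
im=arm.snapshot("wrist"); cv2.imwrite("pics/w2.png",im[:,:,::-1])
print([(np.round(d["bbox"]).tolist(),round(d["confidence"],2)) for d in arm.find_in("wrist","spanner")])
p=proj(k,[[.547,.21,.113]])[0]; print(p)
u,v=[int(x) for x in np.clip(p,90,[470,330])]
cv2.imwrite("pics/w2c.png",cv2.resize(im[v-90:v+90,u-90:u+90,::-1],None,fx=3.3,fy=3.3,interpolation=2)); print(u-90,v-90)
E
```

```text
[0.54508316 0.20834176 0.23110588] [ 3.230e-01  9.300e-02  1.804e+00 -1.000e-03  1.245e+00  1.664e+00]
[([265.0, 46.0, 342.0, 130.0], 0.91), ([256.0, 181.0, 302.0, 242.0], 0.84), ([279.0, 250.0, 305.0, 292.0], 0.74)]
[277.95843766 206.41867642]
187 116
```

View pics/w2c.png

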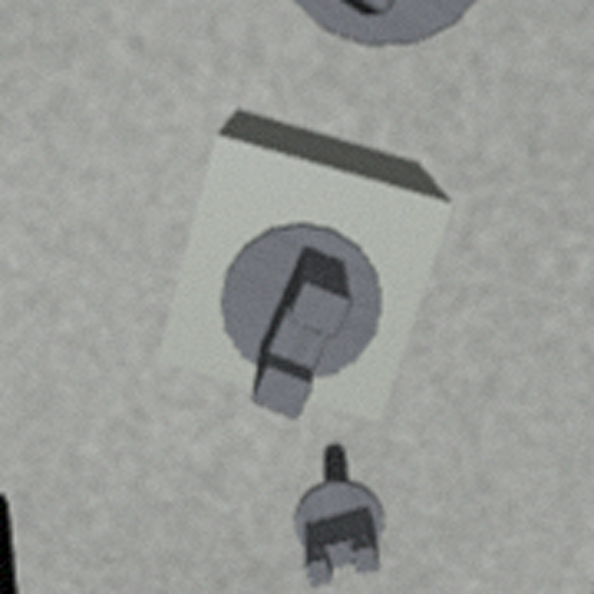

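The collar is at crop (302,300) on the block. The prong tops are at (320,308) and (284,392), which gives the head's direction.

```bash
python3 - <<'E'
from h import *
k=arm.get_calibration("wrist"); f=lambda L:[(187+(u+.5)/3.3-.5,116+(v+.5)/3.3-.5) for u,v in L]
im=cv2.imread("pics/w2.png"); 
d=im.astype(int)
# collar ellipse by visible edge points
P=ray(k,f([(221,300),(302,223),(382,300),(245,245),(358,245),(230,338),(372,338),(335,375)]),.113)
print("collar",cv2.fitEllipse((P[:,:2]*1000).astype(np.float32)))
A=ray(k,f([(305,282),(350,298),(335,333),(292,318),(268,362),(312,378),(297,418),(252,400)]),.153)[:,:2]
print((A*1000).round(1), "centre",A.mean(0))
for a,b in [(0,7),(1,6),(0,3),(4,7),(1,2),(5,6)]: v=A[a]-A[b]; print(np.degrees(np.arctan2(v[1],v[0])),np.linalg.norm(v))
for a,b in [(0,1),(3,2),(4,5),(7,6)]: v=A[a]-A[b]; print("y",np.degrees(np.arctan2(v[1],v[0]))-90,np.linalg.norm(v))
E
```

```text
collar ((545.85546875, 209.26873779296875), (43.452945709228516, 44.79450607299805), 99.65640258789062)
[[562.  212. ]
 [560.6 201.1]
 [551.7 202.5]
 [553.  212.9]
 [541.3 216. ]
 [539.7 205.1]
 [529.1 206.3]
 [531.2 217.7]] centre [0.54608059 0.20919069]
-10.474286075435176 0.03132698042349768
-9.393815419028511 0.03193039778973319
-6.236646466584648 0.009055172502747953
-9.196652833153545 0.010237254738025088
-8.774018504646108 0.009034365695426795
-6.2916829070150095 0.010680743176829868
y -7.050251185882132 0.010968813280029875
y -6.920234563574013 0.010568498984853347
y -8.00202250577739 0.011010838158683658
y -10.189709533119938 0.011551475337693625
```

>>> carry_out(
  moves="0.11 -0.07 0 5.6 5;0 0 0 5.6 5;0 0 0 5.6 5;0 0 0 5.7 5;0 0 2 0 5;0 0 2 0 5;0 0 2 0 5;0 0 0 0 5;0 0 0 0 5;0 0 0 0 5",
  grip_force=40,
)

```text
time_s: 4.43
tcp_pos: [0.5467, 0.2099, 0.1724]
eef_rot: [-0.0, 0.997, -0.082, 0.001]
ft_force: [0.0, -0.2, -0.8]
opening: 0.0498
grip_force: 0.0
```

```bash
python3 - <<'E'
from h import *
s=arm.sense(); R=rot(s); print(s["tcp_pos"],np.degrees(np.arctan2(R[1,0],R[0,0])),to_tool(s,[.5460,.2092,.118]),s["ft_force"],s["opening"])
E
```

```text
[0.546707   0.20994856 0.17238263] -9.360223387513857 [-0.06361928  0.08784405  5.43815642] [ 0.04444332 -0.18143195 -0.79214743] 0.04981061360437827
```

>>> carry_out(
  moves="-0.06 0.08 1.5 0 5;0 0 1.5 0 5;0 0 1.2 0 5;0 0 0.8 0 5;0 0 0.4 0 5;0 0 0 0 5;0 0 0 0 3;0 0 0 0 2;0 0 0 0 1;0 0 0 0 1;0 0 0 0 1;0 0 0 0 1",
)

```text
time_s: 5.43
tcp_pos: [0.5459, 0.2103, 0.1182]
eef_rot: [-0.0, 0.997, -0.081, 0.001]
ft_force: [-0.4, -0.1, 3.3]
opening: 0.0117
grip_force: 40.0
```

>>> carry_out(
  moves="0 0 0 0 0.8;0 0 0 0 0.8;0 0 0 0 0.8;0 0 0 0 0.8",
)

```text
time_s: 5.77
tcp_pos: [0.5459, 0.2103, 0.1182]
eef_rot: [-0.0, 0.997, -0.081, 0.001]
ft_force: [0.1, 0.5, 5.6]
opening: 0.0116
grip_force: 40.4
```

>>> carry_out(
  moves="0 0 -0.5 0 0.8;0 0 -1 0 0.8;0 0 -1 0 0.8;0 0 -1 0 0.8;0 0 -1 0 0.8;0 0 -1 0 0.8;0 0 -1 0 0.8;0 0 -1 0 0.8;0 0 -1 0 0.8;0 0 -1 0 0.8;0 0 -0.5 0 0.8;0 0 0 0 0.8",
  grip_force=60,
)

```text
time_s: 6.77
tcp_pos: [0.5463, 0.2104, 0.2194]
eef_rot: [-0.001, 0.997, -0.081, 0.001]
ft_force: [-0.2, 0.1, -3.0]
opening: 0.011
grip_force: 59.0
```

```bash
python3 - <<'E'
from h import *
s=arm.sense(); print(s["tcp_pos"],s["ft_force"],s["torque"],s["opening"])
im=arm.snapshot("wrist"); cv2.imwrite("pics/w3.png",im[:,:,::-1])
k=arm.get_calibration("wrist")
p=proj(k,[s["tcp_pos"]])[0].astype(int); print(p)
o=s["tcp_pos"]+np.array([0,0,-.0083]) # expected origin z rel tcp: -10.2mm
u,v=p
x0,y0=max(u-75,0),min(max(v-75,0),270)
cv2.imwrite("pics/w3c.png",cv2.resize(im[y0:y0+150,x0:x0+150,::-1],None,fx=4,fy=4,interpolation=2));print(x0,y0)
E
```

```text
[0.54625802 0.21041294 0.21936443] [-0.21645808  0.12782093 -3.04343865] [ 0.00251002 -0.03875692 -0.00340015] 0.010971006128432749
[279 270]
204 195
```

View pics/w3c.png

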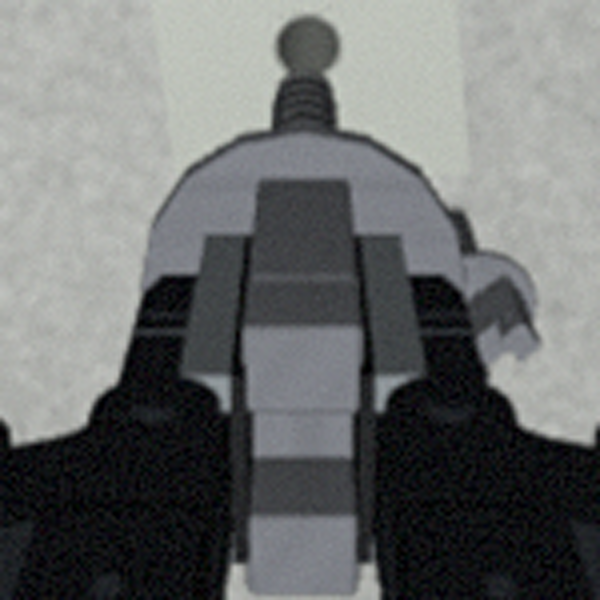

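Spanner is held, centred and upright between the pads. The prong-top edges at crop rows 325 and 595 let me check its offset along the tool x.

```bash
python3 - <<'E'
from h import *
k=arm.get_calibration("wrist"); s=arm.sense(); R=rot(s)
pts=np.array([[16,0,-34.8],[-16,0,-34.8],[22,0,5.2],[0,6,-34.8],[0,-6,-34.8]])/1000
p=proj(k,s["tcp_pos"]+pts@R.T); print((p-[204,195])*4)
# ring target in tool axes & guide yaw
print(np.degrees(np.arctan2(R[1,0],R[0,0])),to_tool(s,[.5268,-.2306,.105+.0102+.1]),s["tcp_pos"],s["joints"].round(3))
E
```

```text
[[302.29630473 318.30654357]
 [302.32194396 587.92271722]
 [302.27929359 128.22976188]
 [360.64319512 458.22829248]
 [243.98309967 458.19542827]]
-9.27311817753314 [ 5.23713031 43.81617808  0.27774972] [0.54571427 0.21027329 0.21823481] [0.325 0.102 1.818 0.    1.22  2.058]
```

>>> carry_out(
  moves="0.12 1 -1 0 0.8;0.24 2 -1 0 0.8;0.36 3 -1 0 0.8;0.42 3.5 0 0 0.8;0.42 3.5 0 0 0.8;0.42 3.5 0 0 0.8;0.42 3.5 0 0 0.8;0.42 3.5 0 0 0.8;0.42 3.5 0 0 0.8;0.42 3.5 0 0 0.8;0.42 3.5 0 0 0.8;0.42 3.5 0 0 0.8",
)

```text
time_s: 7.82
tcp_pos: [0.528, -0.1694, 0.2472]
eef_rot: [0.0, 0.997, -0.081, -0.001]
ft_force: [0.9, 0.1, -2.4]
opening: 0.0111
grip_force: 59.0
```

>>> carry_out(
  moves="0.3 2.6 0 0 0.8;0.24 2 0 0 0.8;0.12 1 0 0 0.8;0.06 0.6 0 0 0.8;0 0 0 -4.6 0.8;0 0 0 -4.6 0.8;0 0 0 -4.6 0.8;0 0 0 -4.6 0.8;0 0 0 0 0.8;0 0 0 0 0.8;0 0 0 0 0.8;0 0 0 0 0.8",
)

```text
time_s: 8.82
tcp_pos: [0.5263, -0.2292, 0.2473]
eef_rot: [-0.0, 0.997, 0.079, -0.0]
ft_force: [-0.7, 0.4, -2.5]
opening: 0.0113
grip_force: 59.0
```

```bash
cat > st.py <<'E'
from h import *
s=arm.sense(); R=rot(s); print(s["time_s"],s["tcp_pos"].round(4),"yaw",np.degrees(np.arctan2(R[1,0],R[0,0])).round(2),"tilt",R[:2,2].round(4),"F",s["ft_force"].round(1),"T",s["torque"].round(3),s["opening"],to_tool(s,[.5268,-.2296,.1152]).round(3))
E
python3 st.py; python3 - <<'E'
from h import *
for c,n in (("wrist","w4"),("top","t4")):
    im=arm.snapshot(c); cv2.imwrite(f"pics/{n}.png",im[:,:,::-1])
k=arm.get_calibration("wrist");s=arm.sense()
print(proj(k,[[.5268,-.2306,.105],s["tcp_pos"],s["tcp_pos"]-[0,0,.0942]]))
im=cv2.imread("pics/w4.png"); cv2.imwrite("pics/w4c.png",cv2.resize(im[130:330,180:380],None,fx=3,fy=3,interpolation=2))
E
```

```text
8.8167 [ 0.5263 -0.2292  0.2473] yaw 9.08 tilt [-0.0001  0.0002] F [-0.7  0.4 -2.5] T [0.011 0.054 0.025] 0.011321443630186246 [ 0.042  0.052 13.208]
[[280.80051042 201.84728321]
 [279.38252709 270.33361501]
 [279.46172763 216.81805126]]
```

View pics/w4c.png

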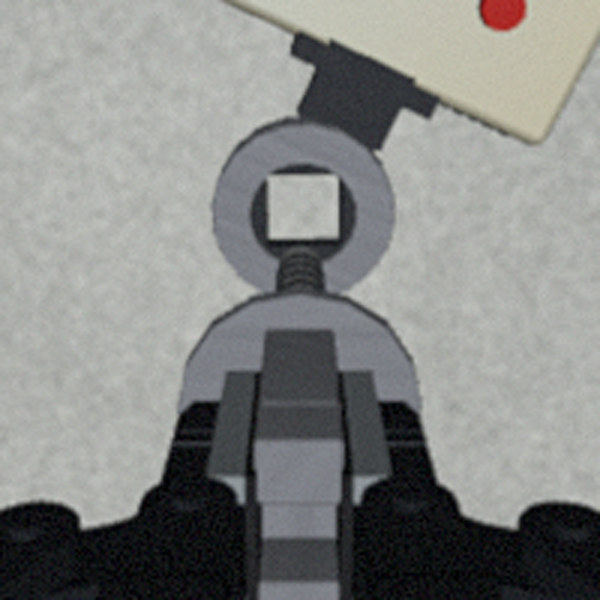

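The wrist view shows the guide square (crop 268–340, 175–240) lined up with the head and the handle aimed at the ring. I'll lower it now.

>>> carry_out(
  moves="0.04 0.05 0.5 0 0.8;0 0 1 0 0.8;0 0 1 0 0.8;0 0 1 0 0.8;0 0 1 0 0.8;0 0 1 0 0.8;0 0 1 0 0.8;0 0 1 0 0.8;0 0 1 0 0.8;0 0 1 0 0.8;0 0 0.6 0 0.8;0 0 0.4 0 0.8",
)

```text
time_s: 9.92
tcp_pos: [0.5262, -0.2298, 0.1409]
eef_rot: [-0.0, 0.997, 0.08, -0.001]
ft_force: [-0.9, -0.6, -1.7]
opening: 0.0111
grip_force: 59.0
```

>>> carry_out(
  moves="0 0 0 0 0.8;0 0 0 0 0.8;0 0 0 0 0.8",
)

```text
time_s: 10.17
tcp_pos: [0.5273, -0.2303, 0.143]
eef_rot: [0.0, 0.997, 0.08, 0.001]
ft_force: [0.2, 0.2, -2.8]
opening: 0.0114
grip_force: 59.0
```

```bash
python3 st.py; python3 - <<'E'
from h import *
im=arm.snapshot("wrist"); cv2.imwrite("pics/w5.png",im[:,:,::-1])
cv2.imwrite("pics/w5c.png",cv2.resize(im[170:320,205:355,::-1],None,fx=4,fy=4,interpolation=2))
E
```

```text
10.1667 [ 0.5273 -0.2303  0.143 ] yaw 9.12 tilt [ 0.0012 -0.0006] F [ 0.2  0.2 -2.8] T [-0.045  0.034 -0.03 ] 0.011429038117899417 [-0.043 -0.077  2.779]
```

View pics/w5c.png

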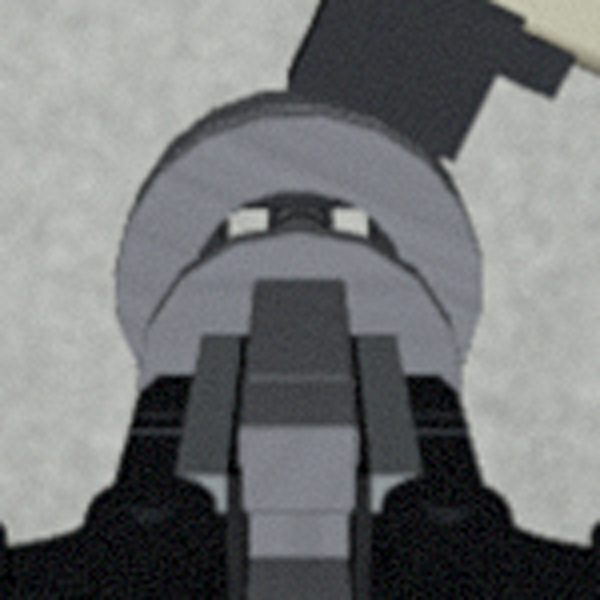

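The handle is inside the hole and about 0.6 mm right of the square's middle (302 against 298 in crop pixels). I'll shift slightly and ease down.

>>> carry_out(
  moves="0 -0.06 0.4 0 0.8;0 0 0.4 0 0.8;0 0 0.4 0 0.8;0 0 0.2 0 0.8;0 0 0.1 0 0.8;0 0 0.1 0 0.8;0 0 0 0 0.8;0 0 0 0 0.8",
)

```text
time_s: 10.88
tcp_pos: [0.5267, -0.2295, 0.1263]
eef_rot: [0.0, 0.997, 0.08, 0.0]
ft_force: [-0.5, -0.7, -1.9]
opening: 0.0113
grip_force: 59.0
```

```bash
python3 st.py
```

```text
10.8833 [ 0.5267 -0.2295  0.1263] yaw 9.12 tilt [ 0. -0.] F [-0.5 -0.7 -1.9] T [0.018 0.057 0.01 ] 0.011265748565657829 [0.004 0.01  1.109]
```

Collar is about 11 mm over the rim with no contact force yet. Continuing in small steps.

>>> carry_out(
  moves="0 0 0.1 0 0.8;0 0 0.1 0 0.8;0 0 0 0 0.8;0 0 0 0 0.8",
)

```text
time_s: 11.22
tcp_pos: [0.5266, -0.2294, 0.1242]
eef_rot: [-0.0, 0.997, 0.08, -0.0]
ft_force: [0.6, -1.2, -2.0]
opening: 0.011
grip_force: 59.0
```

>>> carry_out(
  moves="0 0 0.1 0 0.8;0 0 0.1 0 0.8;0 0 0 0 0.8;0 0 0 0 0.8",
)

```text
time_s: 11.55
tcp_pos: [0.5266, -0.2294, 0.1222]
eef_rot: [-0.0, 0.997, 0.08, -0.0]
ft_force: [-0.0, -0.0, -1.7]
opening: 0.0113
grip_force: 59.0
```

The neck is already in the guide without force.

>>> carry_out(
  moves="0 0 0.1 0 0.8;0 0 0.1 0 0.8;0 0 0.1 0 0.8;0 0 0.1 0 0.8;0 0 0 0 0.8;0 0 0 0 0.8",
)

```text
time_s: 12.05
tcp_pos: [0.5266, -0.2294, 0.1182]
eef_rot: [-0.0, 0.997, 0.08, -0.0]
ft_force: [0.0, 0.5, -2.6]
opening: 0.0111
grip_force: 59.0
```

>>> carry_out(
  moves="0 0 0.1 0 0.8;0 0 0.1 0 0.8;0 0 0 0 0.8;0 0 0 0 0.8",
)

```text
time_s: 12.38
tcp_pos: [0.5266, -0.2294, 0.1162]
eef_rot: [-0.0, 0.997, 0.08, -0.0]
ft_force: [0.0, 0.0, -2.6]
opening: 0.0113
grip_force: 59.0
```

>>> carry_out(
  moves="0 0 0.05 0 0.8;0 0 0.05 0 0.8;0 0 0 0 0.8;0 0 0 0 0.8",
)

```text
time_s: 12.72
tcp_pos: [0.5267, -0.2295, 0.1153]
eef_rot: [0.0, 0.997, 0.08, 0.0]
ft_force: [-0.1, -0.0, -1.6]
opening: 0.0111
grip_force: 59.0
```

>>> carry_out(
  moves="0 0 0.05 0 0.8;0 0 0.03 0 0.8;0 0 0 0 0.8;0 0 0 0 0.8",
)

```text
time_s: 13.05
tcp_pos: [0.5268, -0.2295, 0.1153]
eef_rot: [0.0, 0.997, 0.08, 0.0]
ft_force: [-2.5, 0.4, 5.7]
opening: 0.011
grip_force: 60.1
```

The press shows at exactly the home height (0.1153), so the collar is on the rim. Releasing.

>>> carry_out(
  moves="0 0 0 0 1.3;0 0 0 0 1.6;0 0 0 0 2.2;0 0 0 0 3;0 0 0 0 4;0 0 0 0 4;0 0 -0.5 0 4;0 0 -1 0 4;0 0 -2 0 4;0 0 -3 0 4;0 0 -3 0 4;0 0 0 0 4",
  grip_force=20,
)

```text
time_s: 14.05
tcp_pos: [0.5308, -0.2314, 0.2182]
eef_rot: [0.003, 0.997, 0.08, 0.006]
ft_force: [0.7, 0.1, 1.3]
opening: 0.0398
grip_force: 0.0
```

>>> carry_out(
  moves="0 0 0 0 4;0 0 0 0 4;0 0 0 0 4",
)

```text
time_s: 14.3
tcp_pos: [0.5258, -0.229, 0.2084]
eef_rot: [-0.001, 0.997, 0.08, -0.001]
ft_force: [0.2, 0.4, -0.5]
opening: 0.0398
grip_force: 0.0
```

```bash
python3 st.py; python3 - <<'E'
from h import *
k=arm.get_calibration("wrist")
im=arm.snapshot("wrist"); 
p=proj(k,[[.5268,-.2306,.105],[.5268,-.2306,.110]]);print(p)
u,v=p[0].astype(int)
cv2.imwrite("pics/w6c.png",cv2.resize(im[v-75:v+75,u-75:u+75,::-1],None,fx=4,fy=4,interpolation=2)); print(u-75,v-75)
E
```

```text
14.3 [ 0.5258 -0.229   0.2084] yaw 9.12 tilt [-0.002   0.0009] F [ 0.2  0.4 -0.5] T [ 0.004  0.01  -0.054] 0.039812397150972595 [0.105 0.083 9.316]
[[281.62432152 212.59160011]
 [281.65600831 214.30241438]]
206 137
```

View pics/w6c.png

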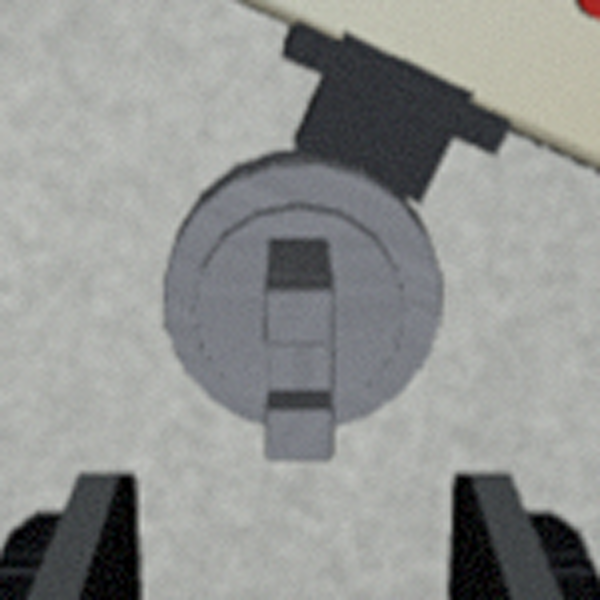

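The spanner sits upright, its collar (centre about (299,307)) concentric on the ring, and the open fingers are clear above it. Handing in.

```bash
python3 -c "
from plant import arm
print(arm.finish_job())"
```

```text
the job is handed in; nothing more can be done
None
```

The spanner is out of the block and released in the ring with its collar on the rim; I handed the job in at about 14 s of the 72 s, and no verdict came back.

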